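# Index the bench magnifier over the petri dishes

### The job

Bring the bench magnifier over the stack of petri dishes, which stands one index hole to the left or right of the lens: hook a fingertip under the ring of the spring pin, lift it, swing the arm that one hole and let the pin drop fully home there. Do not pinch or squeeze the ring, do not swing past that hole, and leave the dishes and the other things on the bench where they are.

Things in the scene. Friction and masses are not known exactly. Their poses are not given: they have to be found in the camera images.
- pivot (a point): Point on the vertical swing axis of the magnifier's stand, 80 mm above the bench. The stand is fixed to the bench: round grey foot 130 mm across, column 36 mm across. Site x axis: from the pivot along the middle position of the arm, z up; its heading varies from 17 degrees left to 11 degrees right of straight away from the robot.
- middle_hole (a point): Middle hole of the aluminium index plate (70x172 mm, top 70 mm above the bench; this point is at its top), 100 mm from the swing axis. Five holes lie on an arc round the axis, 0.35 rad (20 degrees, 35 mm) apart, two on each side of this one. The pin stands in this one at the start.
- swing_arm (a joint): Angle of the white arm about the pivot, rad: 0 in the middle hole, positive counter-clockwise from above. Holes at -0.70, -0.35, 0, 0.35, 0.70, each with about 0.01 rad of play. Arm 24 mm wide, top 86 mm above the bench. With the pin out it turns easily (under 1 N at the ring) and stays where it is left; with the pin in a hole it is locked.
- lens_center (a point): Centre of the round magnifying lens (100 mm over its black frame) at the end of the arm, 190 mm from the pivot, 80 mm above the bench. It moves with the arm.
- index_pin (a joint): Lift of the spring pin, m: 0 fully home in a hole, 0.018 at the upper stop, clear of the plate above about 0.009. The lift takes about 5 N at first, 9 N at the top; the spring drives the pin down when let go. Let down between two holes it rests on the plate (reads 0.007 to 0.009) and drops in by itself when the arm is pushed on over a hole.
- ring_center (a point): Centre of the upright steel pull ring on the pin, 100 mm from the pivot, 145 mm above the bench with the pin home. Its opening, 60 mm in diameter, faces along the arm (point x axis; z up); round bar 8 mm thick, 76 mm over all. Rigid with the pin: rises with it and swings with the arm. A fingertip tilted down and away from the pivot passes through it.
- petri_stack: Stack of three tan petri dishes, 62 mm across, 35 mm high, origin at the centre of its underside. Stands under where the lens comes one hole to the left or to the right of its start.
- tape_roll: Roll of tape lying flat, 52 mm across, 19 mm high, origin at the centre of its underside. Stands one hole from the lens on the side away from the dishes; stays where it is.
- timer: Small box-shaped desk timer with four buttons, 58x68x29 mm, origin at the centre of its underside. Bystander.
- bottle_stain: Small screw-cap bottle, 52 mm across, 85 mm high, origin at the centre of its underside. Bystander.
- marker: Marker pen lying on the bench, 131 mm long, 14 mm thick, origin at its underside's centre. Bystander.
There are look-alikes about, which are no part of the job. Several things look just like the petri_stack: the one meant starts farthest to the robot's right.

How it is judged:
By the outcome, as a careful person would: the job done as asked, in the order asked, and still so for the second after the job is handed in, with the robot touching nothing.
It also fails if it takes over 48 s, if anything falls off the work surface, if the arm or the gripper's body presses on something with over 40 N, if the wrist force passes 120 N, or if a joint passes its speed limit or range.

### The arm

A 6-joint arm with a two-finger parallel gripper is mounted at the origin on a cart in front of the work surface, level with it; the furniture and walls round the work are solid. World frame = base frame: x ahead of the robot, y to its left, z up, the work surface at z = 0. Lengths are in mm, angles in rad, forces in N, time in s.
With the tool pointing down it reaches from about 400 to 925 mm from the base axis. Payload 12.5 kg.
Tool frame: the origin (TCP) lies at the very end of the fingers, on their centre line; the grasp point (between the pads) lies 19 mm behind it (env.grip_point_offset is the distance from the TCP to the grasp point, in mm); z points along the fingers, y is the direction in which the jaws open and shut (so a half turn about z gives the same grasp; the last joint's range is limited). The gripper opens to 95 mm and grips with 3 to 60 N. Pads are 20 mm wide; open, the fingers measure 119 mm over their backs; the gripper's body (75 mm by 180 mm) begins 59 mm behind the grasp point.
Start: joints at [-1.383, 0.491, 1.559, -0, 1.092, -0.106], TCP at [181.018, -598.23, 214.661] pointing down, gripper open.
Joint ranges: [-3.1, 3.1], [-0.84, 2.19], [0.05, 2.79], [-1.13, 4.28], [0.06, 2.93], [-2.69, 2.69]. Speed limits (rad/s): [2.22, 2.22, 2.79, 3.14, 3.14, 3.14].

### API

Orientations are given as [roll, pitch, yaw] about the fixed x, y, z axes, in that order (R = Rz(yaw) Ry(pitch) Rx(roll)).
In Python, from cell import env gives the robot as it stands.
- The arm moves only by the tool drive_tool, never from a script. Its argument "commands" is a list of rows, each an object of numbers: "dx", "dy", "dz": the shift along the world's x, y, z in mm; "yaw": the turn about the world's z in degrees. In form: [{"dx": .., "dy": .., "dz": .., "yaw": ..}, ...]. A call has 1 to 5 rows; each row shifts and turns the commanded pose from where the row before left it; what a row does not reach is not made up. A row lasts 1/12 s, in which the tool goes at most 41.7 mm and 7.16 degrees, less where a joint would pass 70% of its speed; a pose out of reach is approached as far as the arm can. A call with a gripper value outside its range is refused whole. "grip" is the opening, from 0 (shut) to 1 (fully open), set as the call begins (left out, the last holds). The fingers move at their own pace and stop on an object; the grip force is fixed at half the most. Time passes only in rows, so rows that do not move let the fingers close. It gives the time, the measured TCP pose, the force and the opening at its end, in the units of the state.
- env.state(): the state, without advancing time (a new reading comes with each control period).
- env.read_camera(name): name is "scene" or "top" or "wrist"; returns the picture (480x640x3 uint8, red, green, blue); there is no depth.
- env.calibration(name): a dict with "intrinsics" (3x3 intrinsics, pixels), "rvec" (rotation vector, rad) and "tvec" (3), from world to camera coordinates, as OpenCV has them. Camera axes: x right, y down, z forward; pixel columns grow to the right and rows downward; lengths in mm; the calibration is good to about 2 mm. A picture is of the moment at which its call begins: read the wrist's pose just before it. calibration takes no time and is no camera call; for the wrist camera it gives the pose at the moment of the call.
- env.job_done(): hands the job in, once; it reports no verdict.
Trained networks look in the newest picture that a camera, given by its name, has taken for a name from the list of things; names that differ only in an ending like _2 or _b are one class to them, and where a whole thing is asked for, a point or a joint stands for the part that bears it (a point fixed in the world has none). Each returns a list of dicts, best first, with "conf" (0 to 1); they miss things now and then, are a little off and sometimes report something else, mostly with a low value. They report only what shows in the picture. A call takes as long as a camera call. They do not tell look-alikes from the thing itself.
- env.trace(query, camera): "pixels" (480x640 bool, what is visible of it) and "pixel" ([column, row] in pixels, amid what is visible of it).
- env.place_of(query, camera): "pixel" ([column, row] in pixels: a listed point, or the origin of a listed thing).
The state is a dict: "t": time; "joints": joint angles; "qvel": joint speeds; "tau": joint torques, N m; "eef_pos": TCP position; "tcp_rot": TCP orientation; "ft_force": force on the tool from outside, world axes, zero at the start; "moment": the same for the moment, N m; "opening": opening from 0.0 (shut) to 1.0 (fully open).
Only numpy, scipy, OpenCV 4.12 (cv2) and the standard library are available. Lean on these libraries where they do the work, as an engineer would, in place of code of your own. Each camera call takes 0.05 s, during which the arm holds its last target.

## Working session

There is one attempt and no reset: what is moved stays moved. The work goes in short steps, Python scripts to look and compute and a tool call to move; the robot and the scene stay as the last step left them, time stands still between calls to the robot, and variables do not carry over. Pictures are saved under pics/ and viewed, and the job is handed in when it is done.

Besides the shell and the picture viewer there is one more tool, called after "Request:" as name(argument=value, ...) on one line, values as JSON. drive_tool: Moves the arm, as the interface text tells. Its arguments: {"type":"object","properties":{"commands":{"type":"array"},"grip":{"type":"number"}},"required":["commands"]}

```bash
mkdir -p pics; cat > h.py <<'E'
from cell import env
import numpy as np, cv2
def cal(n):
    c=env.calibration(n);R=cv2.Rodrigues(np.array(c["rvec"],float))[0]
    return np.array(c["intrinsics"],float),R,np.array(c["tvec"],float).ravel()
def ray(n,px):
    K,R,t=cal(n); d=R.T@np.linalg.inv(K)@np.array([px[0],px[1],1.]); return -R.T@t,d
def onz(n,px,z):
    o,d=ray(n,px); return o+d*(z-o[2])/d[2]
def proj(n,P):
    K,R,t=cal(n); p=K@(R@np.array(P,float)+t); return p[:2]/p[2]
def save(n,f):
    im=env.read_camera(n); cv2.imwrite("pics/"+f,im[:,:,::-1]); return im
E
python3 - <<'E'
from h import *
for n in ["scene","top"]:
    save(n,n+"0.png")
    for q,z in [("pivot",80),("middle_hole",70),("lens_center",80),("ring_center",145),("petri_stack",0),("tape_roll",0),("timer",0),("bottle_stain",0),("marker",0)]:
        for r in env.place_of(q,n):
            print(n,q,round(r["conf"],2),np.round(r["pixel"]),np.round(onz(n,r["pixel"],z)))
s=env.state();print(s)
E
```

```text
scene pivot 0.78 [359. 275.] [393.  37.  80.]
scene middle_hole 0.85 [336. 262.] [490.  36.  70.]
scene lens_center 0.6 [312. 245.] [586.  46.  80.]
scene ring_center 0.81 [335. 235.] [496.  39. 145.]
scene petri_stack 0.88 [299. 279.] [570.  95.   0.]
scene petri_stack 0.84 [254. 281.] [620. 202.   0.]
scene petri_stack 0.82 [275. 300.] [507. 204.   0.]
scene petri_stack 0.64 [307. 321.] [388. 184.   0.]
scene tape_roll 0.52 [359. 276.] [504. -53.   0.]
scene timer 0.89 [188. 308.] [580. 400.   0.]
scene timer 0.65 [222. 332.] [448. 373.   0.]
scene marker 0.7 [220. 330.] [460. 373.   0.]
top pivot 0.97 [333. 297.] [404.  40.  80.]
top middle_hole 0.7 [334. 255.] [499.  42.  70.]
top lens_center 0.92 [338. 215.] [589.  33.  80.]
top ring_center 0.61 [336. 253.] [499.  39. 145.]
top petri_stack 0.98 [253. 256.] [496. 231.   0.]
top petri_stack 0.85 [311. 223.] [578.  96.   0.]
top petri_stack 0.85 [269. 302.] [389. 188.   0.]
top petri_stack 0.78 [262. 213.] [599. 215.   0.]
top tape_roll 0.7 [361. 228.] [570. -24.   0.]
top tape_roll 0.37 [311. 224.] [574.  96.   0.]
top timer 0.57 
[... 306 characters left out ...]
 41.   0.]
top marker 0.26 [334. 298.] [401.  37.   0.]
{'t': 1.0, 'joints': array([-1.38258316e+00,  4.90915980e-01,  1.55888328e+00, -1.89138846e-05,
        1.09170895e+00, -1.05592006e-01]), 'qvel': array([ 0.00052721, -0.00092158,  0.0006931 ,  0.00025328, -0.00038704,
        0.00042699]), 'tau': array([-2.72212390e-03, -6.12481928e+01, -2.58426511e+01,  6.91830902e-02,
        4.45295416e-02, -2.09368045e-05]), 'eef_pos': array([ 181.02425704, -598.23416809,  214.65677719]), 'tcp_rot': array([3.14151045e+00, 2.55920229e-05, 2.93813888e-01]), 'ft_force': array([0.15285014, 0.21339576, 0.61691481]), 'moment': array([-0.01615522, -0.00510585, -0.01604331]), 'opening': 1.0001106518535043}
```

View pics/scene0.png

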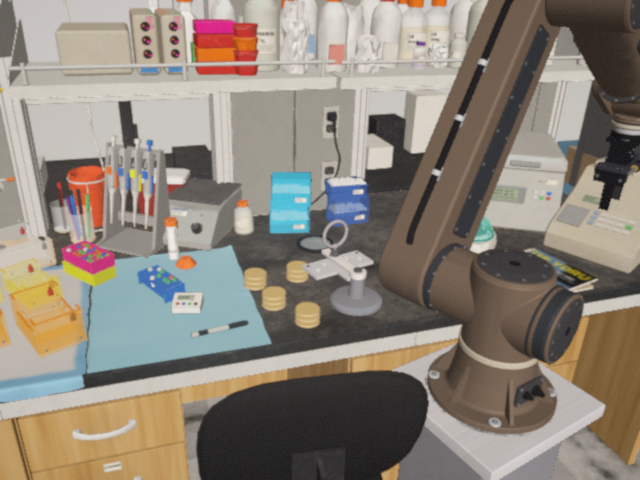

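View pics/top0.png

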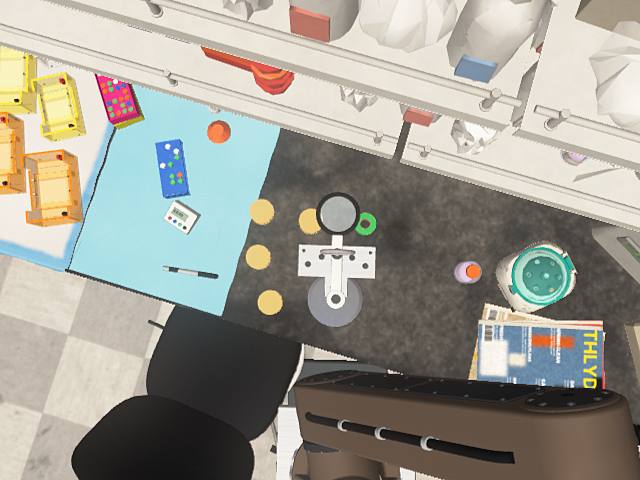

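```bash
python3 - <<'E'
import cv2
a=cv2.imread("pics/top0.png")[170:330,230:430];cv2.imwrite("pics/top0c.png",cv2.resize(a,(750,600),interpolation=cv2.INTER_CUBIC))
a=cv2.imread("pics/scene0.png")[200:340,240:415];cv2.imwrite("pics/scene0c.png",cv2.resize(a,(750,600),interpolation=cv2.INTER_CUBIC))
from h import *
for n in("top","scene"):
  K,R,t=cal(n);print(n,-R.T@t,K[0,0])
E
```

```text
top [ 413.52933511   64.99880567 1443.81610734] 611.5699217068674
scene [-562.46883295  798.90034362  748.20248712] 576.02766712155
```

View pics/top0c.png

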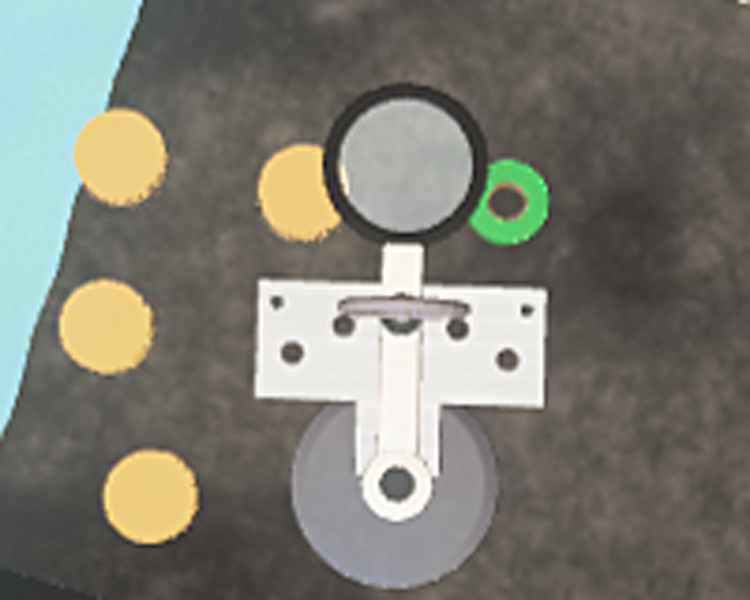

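View pics/scene0c.png

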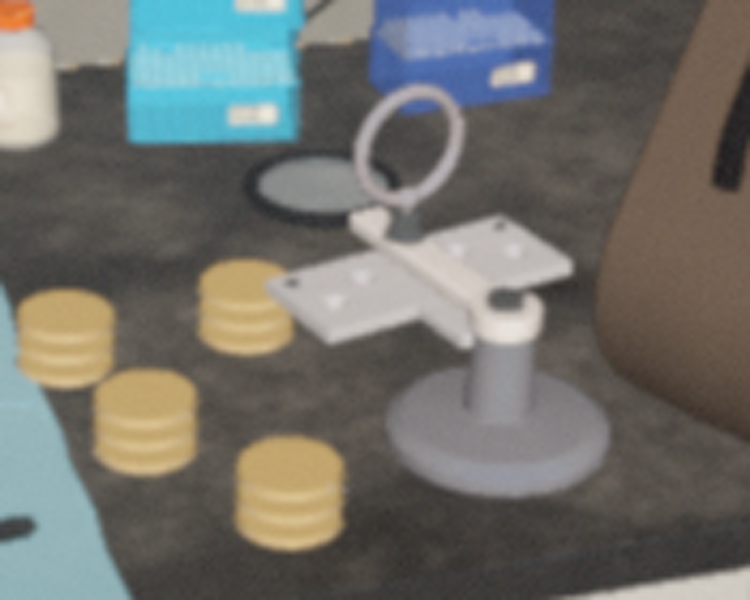

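The stack meant is the one at top pixel (311,223), scene (299,279), at about (578, 96). The look-alikes at (262,213), (253,256) and (269,302) in the top view all lie farther left. It is partly under the lens frame on its left, with the green tape on the right (366,225), so the arm has to swing +0.35. The drive can't command tilt, so I'll look at the fingers first.

```bash
python3 - <<'E'
from h import *
save("wrist","w0.png")
a=cv2.imread("pics/scene0.png")[0:260,440:640];cv2.imwrite("pics/grip.png",cv2.resize(a,(460,598),interpolation=cv2.INTER_CUBIC))
K,R,t=cal("wrist");print(-R.T@t,R,K)
# heading fit
tp=lambda px,z:onz("top",px,z)[:2]
c=lambda u,v:(230+u*200/750,170+v*160/600)
print("pivot",tp(c(397,485),86),"lens",tp(c(405,163),80))
for p in [(292,352),(344,326),(457,328),(508,359),(277,302),(526,310)]: print(tp(c(*p),70))
print("ringL/R",tp(c(340,306),145),tp(c(470,309),145))
E
```

```text
[ 255.93242077 -575.34774764  385.4208979 ] [[ 2.90156890e-01 -9.56979067e-01  2.11303928e-04]
 [-9.18677105e-01 -2.78481845e-01  2.80143248e-01]
 [-2.68032380e-01 -8.14796138e-02 -9.59958184e-01]] [[420.9678964    0.         324.04130863]
 [  0.         420.9678964  244.26348285]
 [  0.           0.           1.        ]]
pivot [399.65786689  34.21728952] lens [591.57618343  34.23482238]
[476.94564394  98.77103829]
[493.41482897  68.05892545]
[4.94120905e+02 3.31895607e-01]
[476.41219649 -30.59326546]
[506.70517036 108.67348787]
[506.08567198 -40.74349103]
ringL/R [500.34710789  70.476809  ] [500.71047897  -3.24912673]
```

View pics/w0.png

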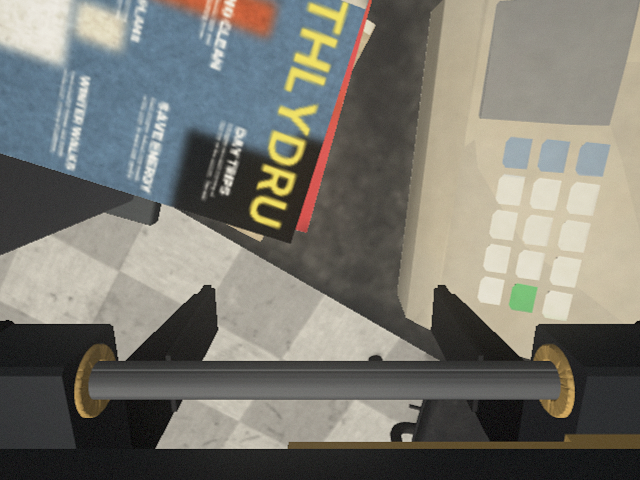

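View pics/grip.png

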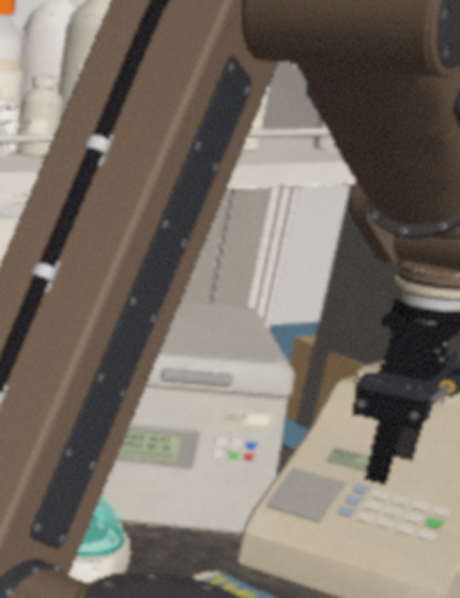

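Heading is about 0, pivot (400,34) and ring centre (500,34). I'll go up to the reach limit and check whether the tool tilts there.

Request:
drive_tool(commands=[{"dz": 41},{"dz": 41},{"dz": 41},{"dz": 41},{"dz": 41}], grip=0)

```text
invalid input
```

Request:
drive_tool(commands=[{"dz": 41},{"dz": 41},{"dz": 41},{"dz": 41},{"dz": 41}])

```text
invalid input
```

Request:
drive_tool(commands=[{"dx": 0,"dy": 0,"dz": 41,"yaw": 0},{"dx": 0,"dy": 0,"dz": 41,"yaw": 0},{"dx": 0,"dy": 0,"dz": 41,"yaw": 0},{"dx": 0,"dy": 0,"dz": 41,"yaw": 0},{"dx": 0,"dy": 0,"dz": 41,"yaw": 0}], grip=0)

```text
t: 1.47
eef_pos: [180.9, -597.7, 422.0]
tcp_rot: [3.141, 0.0, 0.294]
ft_force: [-0.8, 1.0, -0.4]
opening: 0.709
```

Request:
drive_tool(commands=[{"dx": 0,"dy": 0,"dz": 41,"yaw": 0},{"dx": 0,"dy": 0,"dz": 41,"yaw": 0},{"dx": 0,"dy": 0,"dz": 41,"yaw": 0},{"dx": 0,"dy": 0,"dz": 41,"yaw": 0},{"dx": 0,"dy": 0,"dz": 41,"yaw": 0}])

```text
t: 1.88
eef_pos: [180.9, -597.2, 627.1]
tcp_rot: [3.141, 0.0, 0.294]
ft_force: [0.3, -1.2, 0.2]
opening: 0.359
```

Request:
drive_tool(commands=[{"dx": 0,"dy": 0,"dz": 41,"yaw": 0},{"dx": 0,"dy": 0,"dz": 41,"yaw": 0},{"dx": 0,"dy": 0,"dz": 41,"yaw": 0},{"dx": 0,"dy": 0,"dz": 41,"yaw": 0},{"dx": 0,"dy": 0,"dz": 41,"yaw": 0}])

```text
t: 2.3
eef_pos: [170.9, -568.0, 731.5]
tcp_rot: [3.129, -0.002, 0.294]
ft_force: [0.6, -1.2, -1.2]
opening: 0.024
```

It tilts slightly outward at the limit, so I'll push further outward and see if that builds up.

Request:
drive_tool(commands=[{"dx": 12,"dy": -39,"dz": 0,"yaw": 0},{"dx": 12,"dy": -39,"dz": 0,"yaw": 0},{"dx": 12,"dy": -39,"dz": 0,"yaw": 0},{"dx": 12,"dy": -39,"dz": 0,"yaw": 0},{"dx": 12,"dy": -39,"dz": 0,"yaw": 0}])

```text
t: 2.72
eef_pos: [208.5, -687.4, 644.6]
tcp_rot: [3.054, -0.0, 0.294]
ft_force: [0.5, 0.4, -0.1]
opening: 0.006
```

```bash
python3 -c "
from cell import env
s=env.state();print(s['joints'],s['eef_pos'],s['tcp_rot'])"
```

```text
[-1.37128455  0.70269985  0.04866395  0.01119062  2.30264704 -0.08639816] [ 208.53090322 -687.37340581  644.59196902] [ 3.05364808e+00 -6.01625705e-05  2.93755532e-01]
```

Request:
drive_tool(commands=[{"dx": -10,"dy": 38,"dz": 0,"yaw": 0},{"dx": -10,"dy": 38,"dz": 0,"yaw": 0},{"dx": 0,"dy": 0,"dz": 0,"yaw": 0}])

```text
t: 2.97
eef_pos: [197.1, -644.2, 647.6]
tcp_rot: [3.061, -0.001, 0.294]
ft_force: [-0.8, 0.3, 0.4]
opening: 0.006
```

```bash
python3 -c "
from cell import env
s=env.state();print(s['joints'],s['eef_pos'],s['tcp_rot'])"
```

```text
[-1.37532472  0.52797369  0.39114333  0.01034494  2.14276596 -0.09267958] [ 197.13205074 -644.15215865  647.6155339 ] [ 3.06143917e+00 -8.18257455e-04  2.94130488e-01]
```

```bash
cat > fk.py <<'E'
import numpy as np
from scipy.optimize import least_squares
D=[(.490916,1.558883,1.091709,np.hypot(181.024,598.234),214.657),(.52797369,.39114333,2.14276596,np.hypot(197.13205,644.15216),647.61553),(.70269985,.04866395,2.30264704,np.hypot(208.5309,687.3734),644.59197)]
def fk(p,a,b,c):
    a1,h,L2,L3,o,L6=p
    return a1+L2*np.sin(a)+L3*np.sin(a+b)+o*np.cos(a+b)+L6*np.sin(a+b+c), h+L2*np.cos(a)+L3*np.cos(a+b)-o*np.sin(a+b)+L6*np.cos(a+b+c)
def res(p):
    r=[]
    for a,b,c,R,z in D:
        x,y=fk(p,a,b,c); r+=[x-R,y-z]
    return r+list((np.array(p)-[0,300,600,550,0,300])*1e-3)
s=least_squares(res,[0,300,600,550,0,300]);print(np.round(s.x,1),np.round(s.fun,2))
E
python3 fk.py
```

```text
[  3.3 220.1 585.3 411.1  41.4 295.4] [-0.   -0.    0.01  0.01 -0.01 -0.01  0.   -0.08 -0.01 -0.14  0.04 -0.  ]
```

The tilt stays in the commanded pose, so I can build it up at the reach limit. Next I fit a kinematic model to check which tilt and azimuth the arm can hold at the ring.

```bash
cat > fk.py <<'E'
import numpy as np
from scipy.optimize import least_squares
from scipy.spatial.transform import Rotation as Ro
D=[([-1.38258316,4.90915980e-01,1.55888328,0,1.09170895,-.105592],[181.024,-598.234,214.657],[3.14151,0,.293814]),
([-1.37532472,.52797369,.39114333,.01034494,2.14276596,-.09267958],[197.13205,-644.15216,647.61553],[3.06143917,-8.18e-4,.29413]),
([-1.37128455,.70269985,.04866395,.01119062,2.30264704,-.08639816],[208.5309,-687.3734,644.59197],[3.05364808,-6e-5,.293755])]
def rot(j,c): return Ro.from_euler('ZYZYZ',[j[0],j[1]+j[2],j[3],j[4],j[5]+c])
def fk(p,j):
    h,L2,L3,o,L6,d=p
    A=Ro.from_euler('ZY',[j[0],j[1]]);B=Ro.from_euler('ZY',[j[0],j[1]+j[2]]);
    R=rot(j,C)
    return np.array([0,0,h])+A.apply([0,d,L2])+B.apply([o,0,L3])+R.apply([0,0,L6]),R
C=0
R0=rot(D[0][0],0); C=(R0.inv()*Ro.from_euler('xyz',D[0][2])).as_euler('ZYX')[0]
def res(p):
    r=[]
    for j,x,_ in D: r+=list(fk(p,j)[0]-x)
    return r+list((np.array(p)-[300,600,500,0,300,65])*1e-3)
P=least_squares(res,[300,600,500,0,300,65]).x
LO=np.array([-3.1,-.84,.05,-1.13,.06,-2.69]);HI=np.array([3.1,2.19,2.79,4.28,2.93,2.69])
def ik(x,R,j0):
    def f(j):
        a,b=fk(P,j); return np.r_[(a-x)/100,(R.inv()*b).as_rotvec()]
    s=least_squares(f,np.clip(j0,LO+.01,HI-.01),bounds=(LO,HI));return s.x,np.abs(s.fun).max()
if __name__=="__main__":
    print(np.round(P,1),C)
    for j,x,r in D: print(fk(P,j)[0]-x,(Ro.from_euler('xyz',r).inv()*fk(P,j)[1]).as_rotvec().round(4))
    # tool with z axis tilted th toward azimuth al; twist about tool z = tw
    for th in (25,35,45):
      for al in (0,20,40):
        for tw in (-90,0,90):
          z=Ro.from_euler('zy',[0,0])
          R=Ro.from_euler('z',al,True)*Ro.from_euler('y',-th,True)*Ro.from_euler('x',180,True)*Ro.from_euler('z',tw,True)
          best=None
          for j4 in (.3,1.5,2.8):
            j,e=ik(np.array([515,40,140.]),R,np.array([0,.3,2.3,j4,.4,0]))
            if best is None or e<best[1]: best=(j,e)
          print(th,al,tw,R.apply([0,0,1]).round(2),best[0].round(2),round(best[1],3))
E
python3 fk.py
```

```text
Traceback (most recent call last):
  File "fk.py", line 14, in <module>
    R0=rot(D[0][0],0); C=(R0.inv()*Ro.from_euler('xyz',D[0][2])).as_euler('ZYX')[0]
  File "fk.py", line 7, in rot
    def rot(j,c): return Ro.from_euler('ZYZYZ',[j[0],j[1]+j[2],j[3],j[4],j[5]+c])
                         ~~~~~~~~~~~~~^^^^^^^^^^^^^^^^^^^^^^^^^^^^^^^^^^^^^^^^^^^
  File "scipy/spatial/transform/_rotation.pyx", line 1413, in scipy.spatial.transform._rotation.Rotation.from_euler
ValueError: Expected axis specification to be a non-empty string of upto 3 characters, got ZYZYZ
```

```bash
sed -i "s/^def rot.*/def rot(j,c): return Ro.from_euler('ZYZ',[j[0],j[1]+j[2],j[3]])*Ro.from_euler('YZ',[j[4],j[5]+c])/" fk.py; python3 fk.py
```

```text
[198.3 586.7 411.   43.  273.4  65.9] 1.5707874939635054
[-0.0056326  -0.00085554  0.00172334] [-0. -0.  0.]
[ 0.00476385 -0.00790107 -0.00066929] [-0.  0. -0.]
[ 0.00113181  0.00728816 -0.00095232] [-0.  0. -0.]
25 0 -90 [ 0.42 -0.   -0.91] [-0.07  0.34  2.19  0.16  0.17 -0.22] 0.0
25 0 0 [ 0.42 -0.   -0.91] [-0.07  0.34  2.19  0.16  0.17  1.35] 0.0
25 0 90 [ 0.42 -0.   -0.91] [-0.08  0.34  2.2   0.38  0.16  2.69] 0.023
25 20 -90 [ 0.4   0.14 -0.91] [-0.16  0.35  2.18  0.76  0.3  -1.21] 0.0
25 20 0 [ 0.4   0.14 -0.91] [-0.16  0.35  2.18  0.76  0.3   0.36] 0.0
25 20 90 [ 0.4   0.14 -0.91] [-0.16  0.35  2.18  0.76  0.3   1.93] 0.0
25 40 -90 [ 0.32  0.27 -0.91] [-0.23  0.37  2.13  0.79  0.5  -1.62] 0.0
25 40 0 [ 0.32  0.27 -0.91] [-0.23  0.37  2.13  0.79  0.5  -0.04] 0.0
25 40 90 [ 0.32  0.27 -0.91] [-0.23  0.37  2.13  0.79  0.5   1.53] 0.0
35 0 -90 [ 0.57 -0.   -0.82] [-0.08  0.35  2.3   2.62  0.13 -2.69] 0.016
35 0 0 [ 0.57 -0.   -0.82] [-0.07  0.35  2.31  2.83  0.14 -1.32] 0.0
35 0 90 [ 0.57 -0.   -0.82] [-0.07  0.35  2.31  2.83  0.14  0.25] 0.0
35 20 -90 [ 0.54  0.2  -0.82] [-0.22 
[... 328 characters left out ...]
 0.44  0.37 -0.82] [-0.32  0.39  2.22  1.27  0.54  1.  ] 0.0
45 0 -90 [ 0.71 -0.   -0.71] [-0.15  0.37  2.38  2.57  0.35 -2.69] 0.089
45 0 0 [ 0.71 -0.   -0.71] [-0.08  0.41  2.42  3.02  0.47 -1.52] 0.0
45 0 90 [ 0.71 -0.   -0.71] [-0.08  0.41  2.42  3.02  0.47  0.05] 0.0
45 20 -90 [ 0.66  0.24 -0.71] [-0.28  0.41  2.38  2.14  0.53 -2.69] 0.016
45 20 0 [ 0.66  0.24 -0.71] [-0.28  0.41  2.4   2.22  0.55 -1.19] 0.0
45 20 90 [ 0.66  0.24 -0.71] [-0.28  0.41  2.4   2.22  0.55  0.38] 0.0
45 40 -90 [ 0.54  0.45 -0.71] [-0.4   0.44  2.3   1.6   0.68 -2.56] 0.0
45 40 0 [ 0.54  0.45 -0.71] [-0.4   0.44  2.3   1.6   0.68 -0.99] 0.0
45 40 90 [ 0.54  0.45 -0.71] [-0.4   0.44  2.3   1.6   0.68  0.58] 0.0
```

Request:
drive_tool(commands=[{"dx": 3,"dy": -9,"dz": 0,"yaw": -7.1},{"dx": 3,"dy": -9,"dz": 0,"yaw": -7.1},{"dx": 3,"dy": -9,"dz": 0,"yaw": -7.1},{"dx": 3,"dy": -9,"dz": 0,"yaw": -7.1},{"dx": 0,"dy": 0,"dz": 0,"yaw": -7.1}])

```text
t: 3.38
eef_pos: [209.2, -682.5, 640.6]
tcp_rot: [3.064, 0.006, -0.332]
ft_force: [-0.6, -0.9, -1.5]
opening: 0.003
```

Request:
drive_tool(commands=[{"dx": 0,"dy": 0,"dz": 0,"yaw": -7.1},{"dx": 0,"dy": 0,"dz": 0,"yaw": -7.1},{"dx": 0,"dy": 0,"dz": 0,"yaw": -7.1},{"dx": 0,"dy": 0,"dz": 0,"yaw": -7.1},{"dx": 0,"dy": 0,"dz": 0,"yaw": -7.1}])

```text
t: 3.8
eef_pos: [207.1, -675.3, 641.6]
tcp_rot: [3.05, -0.004, -0.951]
ft_force: [0.2, -0.3, 0.1]
opening: 0.006
```

Request:
drive_tool(commands=[{"dx": 8,"dy": -28,"dz": 28,"yaw": -7.1},{"dx": 8,"dy": -28,"dz": 28,"yaw": -7.1},{"dx": 8,"dy": -28,"dz": 28,"yaw": -4},{"dx": 8,"dy": -28,"dz": 28,"yaw": 0},{"dx": 8,"dy": -28,"dz": 28,"yaw": 0}])

```text
t: 4.22
eef_pos: [205.0, -693.0, 646.6]
tcp_rot: [3.037, -0.103, -1.25]
ft_force: [0.3, 0.7, -0.2]
opening: 0.003
```

Request:
drive_tool(commands=[{"dx": 8,"dy": -28,"dz": 28,"yaw": 0},{"dx": 8,"dy": -28,"dz": 28,"yaw": 0},{"dx": 8,"dy": -28,"dz": 28,"yaw": 0},{"dx": 8,"dy": -28,"dz": 28,"yaw": 0},{"dx": 8,"dy": -28,"dz": 28,"yaw": 0}])

```text
t: 4.63
eef_pos: [205.6, -716.2, 656.1]
tcp_rot: [3.026, -0.205, -1.241]
ft_force: [-1.1, -0.3, 0.6]
opening: 0.004
```

```bash
cat > st.py <<'E'
from cell import env
import numpy as np
from fk import *
s=env.state();j=s['joints'];R=Ro.from_euler('xyz',s['tcp_rot']);z=R.apply([0,0,1]);x=R.apply([1,0,0])
print("t",s['t'],'j',np.round(j,3),'p',np.round(s['eef_pos'],1),'F',np.round(s['ft_force'],1))
print('tilt',np.degrees(np.arccos(-z[2])),'az',np.degrees(np.arctan2(z[1],z[0])),'x az',np.degrees(np.arctan2(x[1],x[0])),'fkerr',np.round(fk(P,j)[0]-s['eef_pos'],1))
E
python3 st.py
```

```text
t 4.6333 j [-1.346  0.696  0.048 -0.114  2.179  1.402] p [ 205.6 -716.2  656.1] F [-1.1 -0.3  0.6]
tilt 13.468898705022506 az -100.71269931496585 x az -71.09874885919274 fkerr [-0.1 -0.2  0. ]
```

Request:
drive_tool(commands=[{"dx": 9,"dy": -33,"dz": 23,"yaw": 0},{"dx": 9,"dy": -33,"dz": 23,"yaw": 0},{"dx": 9,"dy": -33,"dz": 23,"yaw": 0},{"dx": 9,"dy": -33,"dz": 23,"yaw": 0},{"dx": 9,"dy": -33,"dz": 23,"yaw": 0}])

```text
t: 5.05
eef_pos: [212.4, -764.6, 644.5]
tcp_rot: [3.013, -0.312, -1.227]
ft_force: [-0.0, 0.1, 0.2]
opening: 0.005
```

Request:
drive_tool(commands=[{"dx": 9,"dy": -33,"dz": 23,"yaw": 0},{"dx": 9,"dy": -33,"dz": 23,"yaw": 0},{"dx": 9,"dy": -33,"dz": 23,"yaw": 0},{"dx": 9,"dy": -33,"dz": 23,"yaw": 0},{"dx": 9,"dy": -33,"dz": 23,"yaw": 0}])

```text
t: 5.47
eef_pos: [219.6, -810.8, 638.2]
tcp_rot: [2.997, -0.425, -1.211]
ft_force: [0.4, -0.3, -0.3]
opening: 0.003
```

Request:
drive_tool(commands=[{"dx": 9,"dy": -30,"dz": 27,"yaw": 0},{"dx": 9,"dy": -30,"dz": 27,"yaw": 0},{"dx": 9,"dy": -30,"dz": 27,"yaw": 0},{"dx": 9,"dy": -30,"dz": 27,"yaw": 0},{"dx": 9,"dy": -30,"dz": 27,"yaw": 0}])

```text
t: 5.88
eef_pos: [226.7, -839.4, 653.4]
tcp_rot: [2.976, -0.545, -1.19]
ft_force: [0.3, -1.1, 0.0]
opening: 0.007
```

```bash
python3 st.py
```

```text
t 5.8833 j [-1.359  0.749  0.048 -0.079  1.781  1.41 ] p [ 226.7 -839.4  653.4] F [ 0.3 -1.1  0. ]
tilt 32.49482986020738 az -86.08915480916274 x az -68.18017381314608 fkerr [ 0.  -0.7  0.2]
```

Request:
drive_tool(commands=[{"dx": 9,"dy": -30,"dz": 27,"yaw": 0},{"dx": 9,"dy": -30,"dz": 27,"yaw": 0},{"dx": 9,"dy": -30,"dz": 27,"yaw": 0},{"dx": 9,"dy": -30,"dz": 27,"yaw": 0},{"dx": 9,"dy": -30,"dz": 27,"yaw": 0}])

```text
t: 6.3
eef_pos: [234.1, -868.9, 669.2]
tcp_rot: [2.949, -0.665, -1.164]
ft_force: [0.2, -0.8, 0.0]
opening: 0.003
```

```bash
python3 st.py; cat > plan.py <<'E'
from cell import env
from fk import *
s=env.state();R0=Ro.from_euler('xyz',s['tcp_rot']);p0=s['eef_pos'];j=np.array(s['joints'])
z=R0.apply([0,0,1]);az0=np.degrees(np.arctan2(z[1],z[0]))
# goal candidates: ring plane entry
for al in (10,20,30):
  j=np.array(s['joints'])
  for f,pt in [(0.3,None),(.6,None),(1,np.array([440,-20,300.])),(0,np.array([470,15,190.])),(0,np.array([515,40,145.])),(0,np.array([510,75,155.]))]:
    if pt is None:
        a=az0+(al-az0)*f; 
        ph=np.radians(-75+f*80); p=np.array([500*np.cos(ph),500*np.sin(ph),450.]) 
    else: p=pt;a=al
    R=Ro.from_euler('z',a-az0,True)*R0
    j,e=ik(p,R,j); print(al,np.round(p),j.round(2),round(e,3))
E
python3 plan.py
```

```text
t 6.3 j [-1.36   0.754  0.048 -0.07   1.654  1.411] p [ 234.1 -868.9  669.2] F [ 0.2 -0.8  0. ]
tilt 39.40779194253601 az -84.19310101750466 x az -66.67347013480078 fkerr [ 0.1 -0.8  0.4]
10 [ 315. -389.  450.] [-1.05 -0.13  1.89  0.07  0.7   1.22] 0.0
10 [ 446. -227.  450.] [-0.67 -0.13  1.89  0.18  0.71  1.05] 0.0
10 [440. -20. 300.] [-0.43 -0.08  2.26  0.83  0.51  0.08] 0.0
10 [470.  15. 190.] [-0.27  0.19  2.4   1.86  0.29 -0.9 ] 0.0
10 [515.  40. 145.] [-0.16  0.36  2.35  2.38  0.31 -1.34] 0.0
10 [510.  75. 155.] [-0.06  0.33  2.35  2.52  0.26 -1.39] 0.0
20 [ 315. -389.  450.] [-1.08 -0.13  1.89  0.15  0.71  1.1 ] 0.0
20 [ 446. -227.  450.] [-0.72 -0.13  1.89  0.32  0.75  0.82] 0.0
20 [440. -20. 300.] [-0.51 -0.05  2.24  0.89  0.67 -0.17] 0.0
20 [470.  15. 190.] [-0.36  0.21  2.37  1.57  0.42 -0.82] 0.0
20 [515.  40. 145.] [-0.24  0.37  2.34  1.96  0.39 -1.14] 0.0
20 [510.  75. 155.] [-0.15  0.34  2.34  2.03  0.34 -1.12] 0.0
30 [ 315. -389.  450.] [-1.1  -0.13  1.89  0.22  0.72  0.98] 0.0
30 [ 446. -227.  450.] [-0.77 -0.12  1.88  0.44  0.81  0.62] 0.0
30 [440. -20. 300.] [-0.57 -0.01  2.2   0.89  0.81 -0.35] 0.0
30 [470.  15. 190.] [-0.42  0.23  2.34  1.36  0.55 -0.82] 0.0
30 [515.  40. 145.] [-0.31  0.38  2.3   1.65  0.49 -1.04] 0.0
30 [510.  75. 155.] [-0.22  0.35  2.31  1.7   0.45 -0.99] 0.0
```

Request:
drive_tool(commands=[{"dx": 6,"dy": 36,"dz": -17,"yaw": 5},{"dx": 6,"dy": 36,"dz": -17,"yaw": 5},{"dx": 6,"dy": 36,"dz": -17,"yaw": 5},{"dx": 6,"dy": 36,"dz": -17,"yaw": 5},{"dx": 6,"dy": 36,"dz": -17,"yaw": 5}])

```text
t: 6.72
eef_pos: [255.8, -756.0, 618.3]
tcp_rot: [2.944, -0.661, -0.862]
ft_force: [0.9, -1.7, 1.6]
opening: 0.006
```

Request:
drive_tool(commands=[{"dx": 6,"dy": 36,"dz": -17,"yaw": 5},{"dx": 6,"dy": 36,"dz": -17,"yaw": 5},{"dx": 6,"dy": 36,"dz": -17,"yaw": 5},{"dx": 6,"dy": 36,"dz": -17,"yaw": 5},{"dx": 6,"dy": 36,"dz": -17,"yaw": 5}])

```text
t: 7.13
eef_pos: [285.7, -575.0, 533.8]
tcp_rot: [2.942, -0.661, -0.424]
ft_force: [0.3, -1.0, -0.6]
opening: 0.004
```

Request:
drive_tool(commands=[{"dx": 6,"dy": 36,"dz": -15,"yaw": 5},{"dx": 6,"dy": 36,"dz": -15,"yaw": 5},{"dx": 6,"dy": 36,"dz": -15,"yaw": 5},{"dx": 10,"dy": 34,"dz": -10,"yaw": 5},{"dx": 10,"dy": 34,"dz": -10,"yaw": 5}])

```text
t: 7.55
eef_pos: [323.6, -399.4, 468.7]
tcp_rot: [2.942, -0.659, 0.012]
ft_force: [0.5, 0.6, -0.2]
opening: 0.002
```

```bash
python3 st.py
```

```text
t 7.55 j [-1.313 -0.04   1.759  0.641  1.105  0.111] p [ 323.6 -399.4  468.7] F [ 0.5  0.6 -0.2]
tilt 39.21755971299356 az -17.53736581326978 x az 0.7092029467080232 fkerr [ 0.9 -0.3  0.4]
```

Request:
drive_tool(commands=[{"dx": 10,"dy": 36,"dz": -15,"yaw": 4.2},{"dx": 10,"dy": 36,"dz": -15,"yaw": 4.2},{"dx": 10,"dy": 36,"dz": -15,"yaw": 4.2},{"dx": 10,"dy": 36,"dz": -15,"yaw": 4.2},{"dx": 10,"dy": 36,"dz": -15,"yaw": 4.2}])

```text
t: 7.97
eef_pos: [373.6, -219.6, 393.6]
tcp_rot: [2.942, -0.659, 0.378]
ft_force: [0.4, -0.2, -0.5]
opening: 0.003
```

Request:
drive_tool(commands=[{"dx": 10,"dy": 34,"dz": -15,"yaw": 4.2},{"dx": 10,"dy": 34,"dz": -15,"yaw": 4.2},{"dx": 10,"dy": 34,"dz": -15,"yaw": 4.2},{"dx": 10,"dy": 34,"dz": -15,"yaw": 4.2},{"dx": 0,"dy": 10,"dz": 0,"yaw": 4.2}])

```text
t: 8.38
eef_pos: [413.2, -70.9, 332.0]
tcp_rot: [2.947, -0.658, 0.746]
ft_force: [0.0, 0.1, 0.6]
opening: 0.003
```

```bash
python3 - <<'E'
from h import *
import st
save("wrist","w1.png"); save("scene","s1.png"); save("top","t1.png")
a=cv2.imread("pics/scene0.png")
E
python3 - <<'E'
import cv2,numpy as np
a=cv2.imread("pics/w1.png");b=cv2.imread("pics/s1.png");c=cv2.imread("pics/t1.png")
cv2.imwrite("pics/m1.png",np.hstack([cv2.resize(b[150:350,230:430],(400,400)),cv2.resize(c[170:370,230:430],(400,400))]))
E
```

```text
t 8.3833 j [-0.732 -0.086  2.167  0.806  0.933 -0.297] p [413.2 -70.9 332. ] F [0.  0.1 0.6]
tilt 39.09798831387414 az 24.873109880209835 x az 42.75360645954284 fkerr [0.9 0.4 0.3]
```

View pics/w1.png

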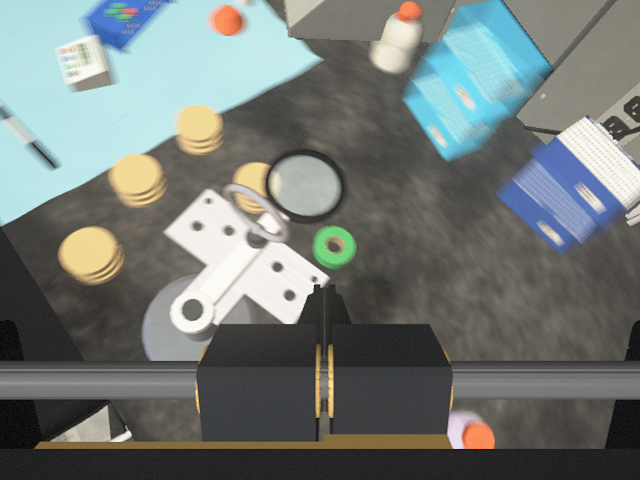

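View pics/m1.png

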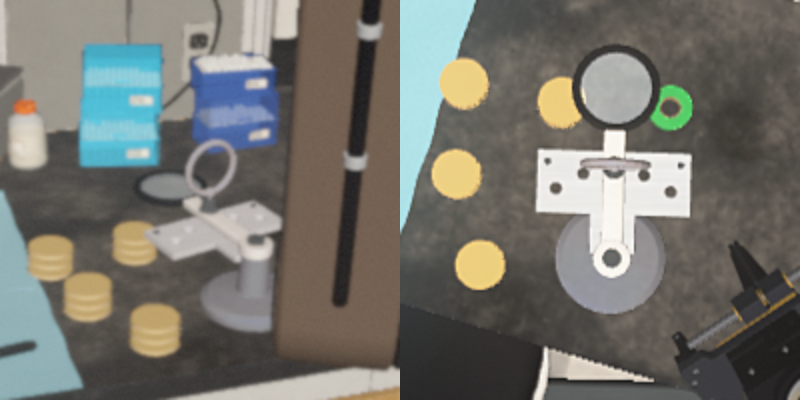

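```bash
python3 - <<'E'
from h import *
print(proj("wrist",[500.5,34,145]),proj("wrist",[400,34,86]),proj("wrist",[400,34,80]),proj("top",[500.5,34,145]),proj("scene",[500.5,34,145]))
for n in ("wrist","top","scene"):
  for q in ("ring_center","pivot"): print(n,q,[(r["pixel"],round(r["conf"],2)) for r in env.place_of(q,n)])
im=cv2.imread("pics/w1.png")
for k in np.linspace(0,2*np.pi,40):
  for r in (30,38):
    u,v=proj("wrist",[500.5,34+r*np.cos(k),145+r*np.sin(k)]);cv2.circle(im,(int(u*1),int(v)),1,(0,0,255),-1)
cv2.imwrite("pics/w1o.png",cv2.resize(im[150:370,130:400],(736,600)))
im=cv2.imread("pics/s1.png")
for k in np.linspace(0,2*np.pi,40):
  for r in (30,38):
    u,v=proj("scene",[500.5,34+r*np.cos(k),145+r*np.sin(k)]);cv2.circle(im,(int(round(u)),int(round(v))),0,(0,0,255),-1)
cv2.imwrite("pics/s1o.png",cv2.resize(im[200:320,270:420],(750,600)))
E
```

```text
[253.77569267 214.68018427] [189.16545705 310.42321295] [189.98091967 311.76831543] [337.81165199 252.00827405] [335.31856988 233.78840146]
wrist ring_center [([256.1, 214.0], 0.85)]
wrist pivot [([194.0, 311.9], 0.98), ([259.3, 244.5], 0.49)]
top ring_center [([338.1, 248.9], 0.65)]
top pivot [([334.6, 297.9], 0.68)]
scene ring_center [([337.4, 233.5], 0.75)]
scene pivot [([357.6, 273.6], 0.66)]
```

View pics/w1o.png

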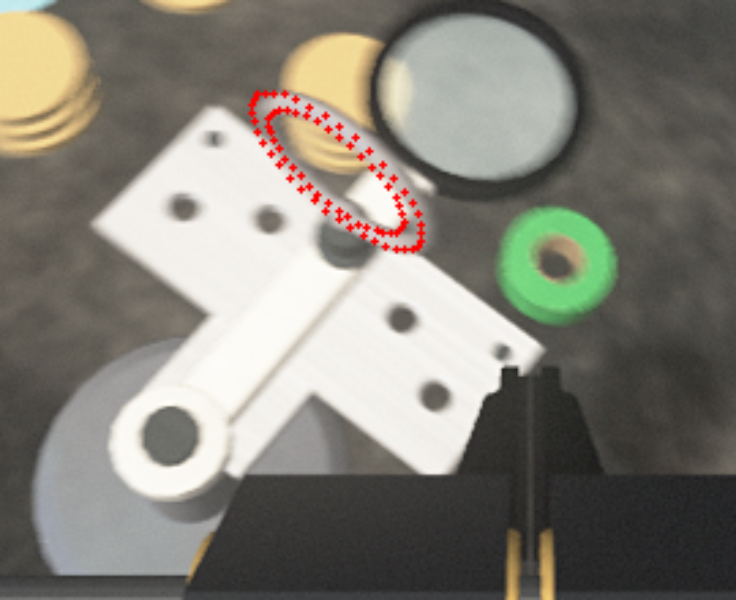

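View pics/s1o.png

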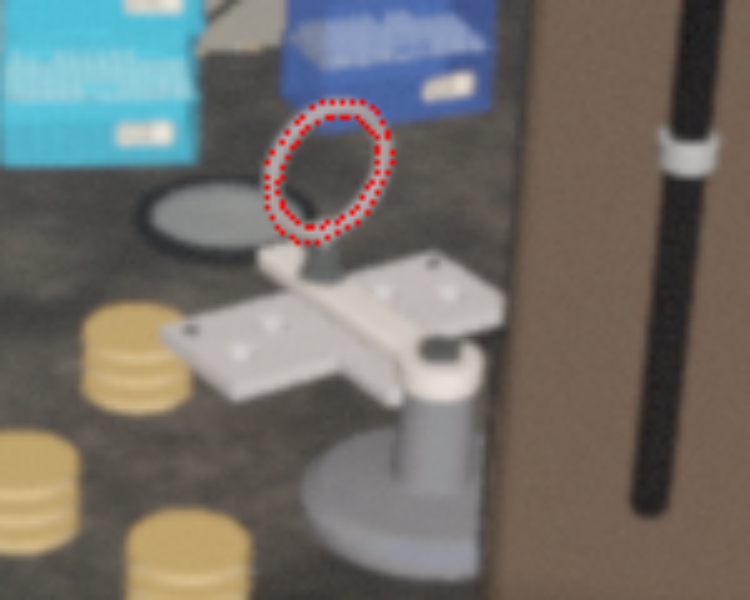

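Request:
drive_tool(commands=[{"dx": 10,"dy": 16,"dz": -25,"yaw": -2},{"dx": 10,"dy": 16,"dz": -25,"yaw": -2},{"dx": 10,"dy": 16,"dz": -25,"yaw": -2},{"dx": 10,"dy": 16,"dz": -25,"yaw": -2},{"dx": 10,"dy": 16,"dz": -25,"yaw": -2}])

```text
t: 9.25
eef_pos: [461.3, 0.8, 215.1]
tcp_rot: [2.945, -0.66, 0.574]
ft_force: [1.5, 0.0, 1.9]
opening: 0.004
```

Request:
drive_tool(commands=[{"dx": 13,"dy": 9,"dz": -25,"yaw": 0},{"dx": 0,"dy": 9,"dz": 0,"yaw": 0},{"dx": 0,"dy": 0,"dz": 0,"yaw": 0}])

```text
t: 9.5
eef_pos: [471.9, 17.2, 198.4]
tcp_rot: [2.947, -0.665, 0.578]
ft_force: [-0.5, -0.3, -0.0]
opening: 0.005
```

```bash
python3 - <<'E'
from h import *
import st
save("wrist","w2.png"); save("scene","s2.png")
b=cv2.imread("pics/s2.png");cv2.imwrite("pics/s2c.png",cv2.resize(b[180:320,270:420],(640,600)))
E
```

```text
t 9.5 j [-0.31   0.183  2.369  1.607  0.355 -0.748] p [471.9  17.2 198.4] F [-0.5 -0.3 -0. ]
tilt 39.465982707026114 az 15.381368958856205 x az 33.10634293075951 fkerr [1.  0.2 0.3]
```

View pics/w2.png

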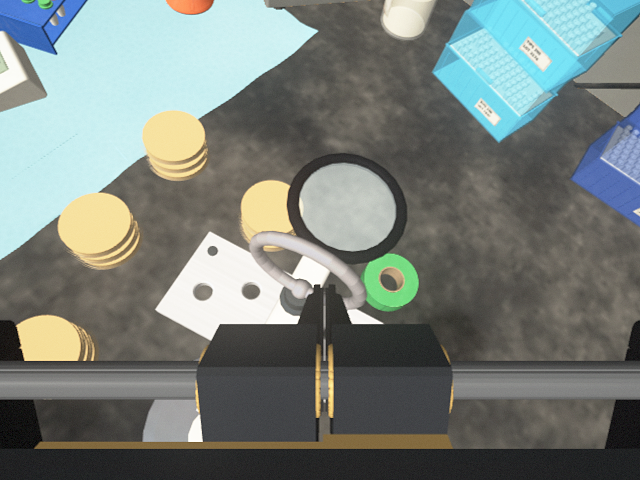

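View pics/s2c.png

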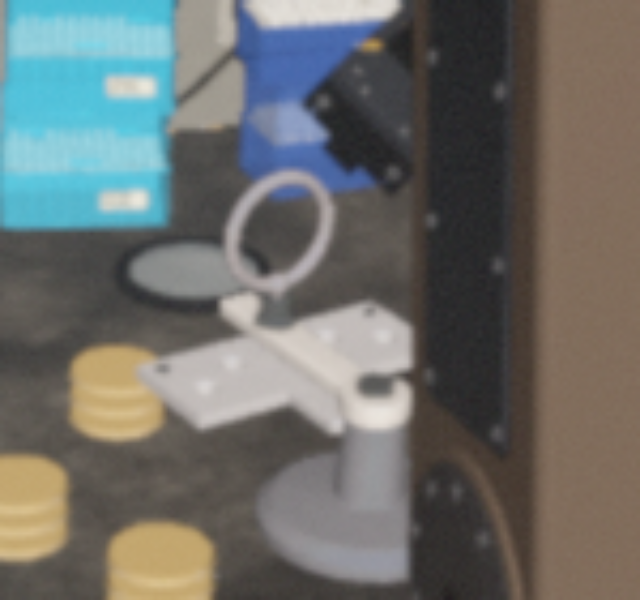

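Request:
drive_tool(commands=[{"dx": 2,"dy": 6,"dz": -8,"yaw": 0},{"dx": 2,"dy": 5,"dz": -9,"yaw": 0},{"dx": 6,"dy": 2,"dz": -8,"yaw": 0},{"dx": 6,"dy": 2,"dz": -8,"yaw": 0},{"dx": 0,"dy": 0,"dz": 0,"yaw": 0}])

```text
t: 10.02
eef_pos: [488.8, 30.6, 166.3]
tcp_rot: [2.944, -0.667, 0.578]
ft_force: [-0.1, -0.3, 0.4]
opening: 0.005
```

```bash
python3 st.py
```

```text
t 10.0167 j [-0.252  0.282  2.379  1.979  0.351 -1.089] p [488.8  30.6 166.3] F [-0.1 -0.3  0.4]
tilt 39.61440147524427 az 15.185095320411893 x az 33.12815808299719 fkerr [1.  0.2 0.3]
```

Request:
drive_tool(commands=[{"dx": 7,"dy": 2,"dz": -9,"yaw": 0},{"dx": 7,"dy": 2,"dz": -9,"yaw": 0},{"dx": 7,"dy": 2,"dz": -9,"yaw": 0},{"dx": 7,"dy": 1,"dz": -8,"yaw": 0},{"dx": 0,"dy": 0,"dz": 0,"yaw": 0}])

```text
t: 10.43
eef_pos: [515.8, 37.9, 130.7]
tcp_rot: [2.946, -0.665, 0.578]
ft_force: [-0.9, 0.1, -4.6]
opening: 0.004
```

```bash
python3 - <<'E'
from h import *
import st
save("wrist","w3.png"); save("scene","s3.png")
a=cv2.imread("pics/w3.png");b=cv2.imread("pics/s3.png");cv2.imwrite("pics/s3c.png",np.hstack([cv2.resize(b[200:300,290:390],(400,400),interpolation=2),cv2.resize(a[200:350,230:380],(400,400))]))
E
```

```text
t 10.4333 j [-0.212  0.399  2.356  2.241  0.383 -1.331] p [515.8  37.9 130.7] F [-0.9  0.1 -4.6]
tilt 39.479376060866784 az 15.266628222816713 x az 33.0963868610062 fkerr [1.  0.2 0.3]
```

View pics/s3c.png

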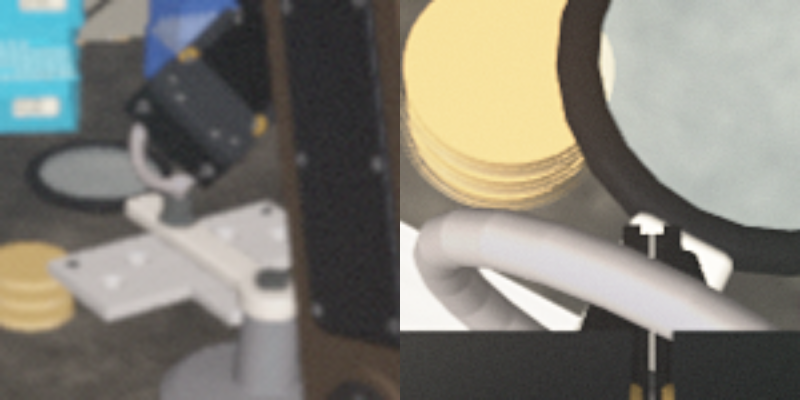

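The fingertip is through the ring and already bearing lightly on it (Fz −4.6). I'll lift in small steps.

Request:
drive_tool(commands=[{"dx": 0,"dy": 0,"dz": 3,"yaw": 0},{"dx": 0,"dy": 0,"dz": 3,"yaw": 0},{"dx": 0,"dy": 0,"dz": 0,"yaw": 0}])

```text
t: 10.78
eef_pos: [515.7, 38.2, 138.3]
tcp_rot: [2.943, -0.667, 0.579]
ft_force: [-3.1, 0.1, -5.9]
opening: 0.006
```

Request:
drive_tool(commands=[{"dx": 0,"dy": 0,"dz": 3,"yaw": 0},{"dx": 0,"dy": 0,"dz": 0,"yaw": 0}])

```text
t: 10.95
eef_pos: [515.7, 38.4, 140.9]
tcp_rot: [2.944, -0.666, 0.579]
ft_force: [-3.8, -0.3, -6.3]
opening: 0.007
```

Request:
drive_tool(commands=[{"dx": 0,"dy": 0,"dz": 3,"yaw": 0},{"dx": 0,"dy": 0,"dz": 0,"yaw": 0}])

```text
t: 11.12
eef_pos: [515.8, 38.5, 143.7]
tcp_rot: [2.944, -0.666, 0.579]
ft_force: [-5.0, 0.1, -8.2]
opening: 0.004
```

```bash
python3 - <<'E'
from h import *
import st
save("wrist","w4.png"); save("scene","s4.png"); save("top","t4.png")
a=cv2.imread("pics/w4.png");b=cv2.imread("pics/s4.png");cv2.imwrite("pics/s4c.png",np.hstack([cv2.resize(b[200:300,290:390],(400,400),interpolation=2),cv2.resize(a[150:350,230:430],(400,400))]))
E
```

```text
t 11.1167 j [-0.21   0.366  2.345  2.152  0.357 -1.235] p [515.8  38.5 143.7] F [-5.   0.1 -8.2]
tilt 39.56798614964004 az 15.270243413617 x az 33.196221737513426 fkerr [1.  0.2 0.3]
```

View pics/s4c.png

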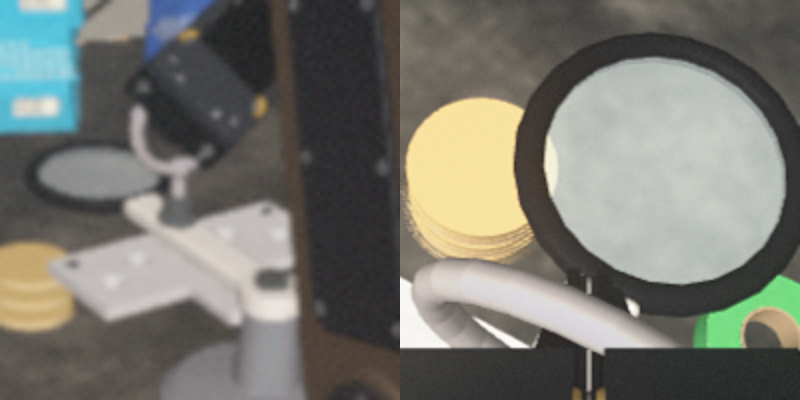

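The shaft shows more, and Fz of 8.2 N puts the lift at about 14 mm, clear of the plate. Swinging left, about two thirds of the way first.

Request:
drive_tool(commands=[{"dx": 0,"dy": 4,"dz": 0,"yaw": 0},{"dx": 0,"dy": 5,"dz": 0,"yaw": 0},{"dx": -1,"dy": 5,"dz": 0,"yaw": 0},{"dx": -1,"dy": 5,"dz": 0,"yaw": 0},{"dx": 0,"dy": 0,"dz": 0,"yaw": 0}])

```text
t: 11.68
eef_pos: [513.9, 58.5, 143.5]
tcp_rot: [2.944, -0.667, 0.58]
ft_force: [-2.8, -0.2, -6.8]
opening: 0.008
```

```bash
cat > look.py <<'E'
import sys
from h import *
import st
k=sys.argv[1]
for n in ("wrist","scene","top"): save(n,n[0]+k+".png")
for n in ("wrist","top"):
  for q,z in (("lens_center",80),("ring_center",157)):
    for r in env.place_of(q,n)[:1]:
        p=onz(n,r["pixel"],z);print(n,q,round(r["conf"],2),p[:2].round(1),"ang",np.arctan2(p[1]-34,p[0]-400).round(3))
a,b,c=[cv2.imread("pics/%s%s.png"%(n,k)) for n in "wst"]
cv2.imwrite("pics/m%s.png"%k,np.vstack([np.hstack([cv2.resize(b[200:300,290:390],(300,300),interpolation=2),cv2.resize(a[100:360,200:460],(300,300))]),np.hstack([cv2.resize(c[180:310,270:400],(300,300),interpolation=2),cv2.resize(a,(300,300))])]))
E
python3 look.py 5
```

```text
t 11.6833 j [-0.155  0.365  2.349  2.247  0.342 -1.282] p [513.9  58.5 143.5] F [-2.8 -0.2 -6.8]
tilt 39.5969077241405 az 15.344363973805264 x az 33.25552330470482 fkerr [1.  0.2 0.3]
wrist lens_center 0.56 [587.8  72. ] ang 0.2
wrist ring_center 0.68 [497.1  54.4] ang 0.207
```

View pics/m5.png

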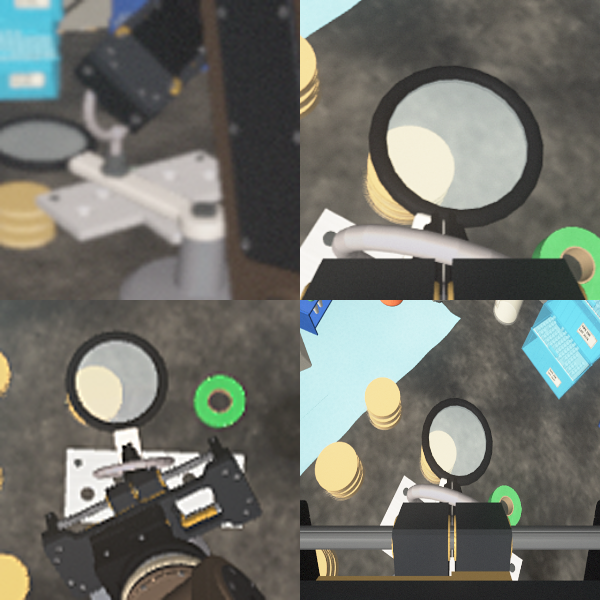

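Request:
drive_tool(commands=[{"dx": -1,"dy": 4,"dz": 0,"yaw": 0},{"dx": -1,"dy": 4,"dz": 0,"yaw": 0},{"dx": 0,"dy": 0,"dz": 0,"yaw": 0},{"dx": 0,"dy": 0,"dz": -4,"yaw": 0},{"dx": 0,"dy": 0,"dz": 0,"yaw": 0}])

```text
t: 12.45
eef_pos: [512.9, 65.8, 140.0]
tcp_rot: [2.943, -0.669, 0.581]
ft_force: [-0.1, -0.2, -1.0]
opening: 0.007
```

Request:
drive_tool(commands=[{"dx": 0,"dy": 0,"dz": -5,"yaw": 0},{"dx": 0,"dy": 0,"dz": -5,"yaw": 0},{"dx": 0,"dy": 0,"dz": -5,"yaw": 0},{"dx": 0,"dy": 0,"dz": 0,"yaw": 0}])

```text
t: 12.78
eef_pos: [513.4, 65.7, 125.1]
tcp_rot: [2.943, -0.67, 0.58]
ft_force: [2.1, 1.3, 1.8]
opening: 0.004
```

```bash
python3 look.py 6
```

```text
t 12.7833 j [-0.134  0.414  2.369  2.416  0.386 -1.443] p [513.4  65.7 125.1] F [2.1 1.3 1.8]
tilt 39.77758946591684 az 15.287030567819977 x az 33.250523984330556 fkerr [1.  0.2 0.3]
wrist lens_center 0.86 [583.2  88.7] ang 0.29
wrist ring_center 0.94 [495.3  63.4] ang 0.299
top lens_center 0.98 [584.1  89.1] ang 0.291
top ring_center 0.51 [496.8  61.8] ang 0.28
```

View pics/m6.png

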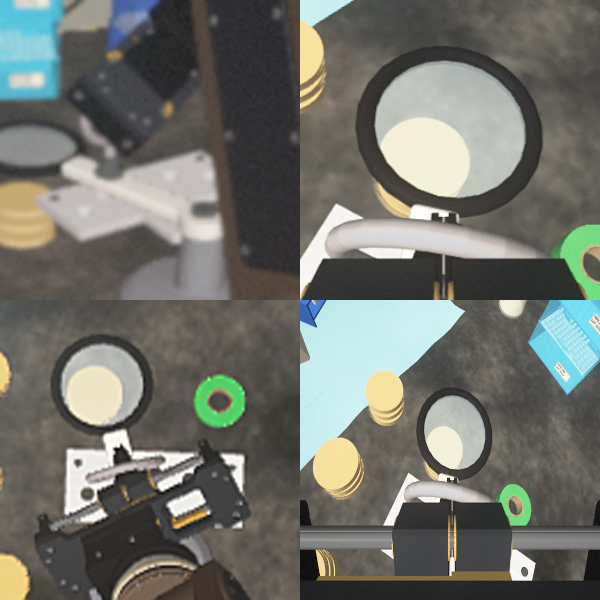

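Request:
drive_tool(commands=[{"dx": 0,"dy": 0,"dz": 2,"yaw": 0},{"dx": -1,"dy": 3,"dz": 0,"yaw": 0},{"dx": -1,"dy": 3,"dz": 0,"yaw": 0},{"dx": -1,"dy": 3,"dz": 0,"yaw": 0},{"dx": 0,"dy": 0,"dz": 0,"yaw": 0}])

```text
t: 13.55
eef_pos: [508.4, 75.0, 126.3]
tcp_rot: [2.945, -0.666, 0.58]
ft_force: [-0.3, -0.3, -1.2]
opening: 0.001
```

Request:
drive_tool(commands=[{"dx": -1,"dy": 2,"dz": 0,"yaw": 0},{"dx": -1,"dy": 2,"dz": 0,"yaw": 0},{"dx": 0,"dy": 0,"dz": 0,"yaw": 0}])

```text
t: 13.8
eef_pos: [506.5, 78.8, 126.2]
tcp_rot: [2.945, -0.666, 0.579]
ft_force: [-0.4, 0.0, -0.1]
opening: 0.009
```

```bash
python3 look.py 7
```

```text
t 13.8 j [-0.097  0.405  2.379  2.474  0.375 -1.467] p [506.5  78.8 126.2] F [-0.4  0.  -0.1]
tilt 39.52747986369207 az 15.303793293463032 x az 33.18928490632157 fkerr [1.  0.2 0.3]
wrist lens_center 0.85 [579.1 101.3] ang 0.359
top lens_center 0.88 [574.7 103. ] ang 0.376
top ring_center 0.58 [495.2  66.2] ang 0.326
```

View pics/m7.png

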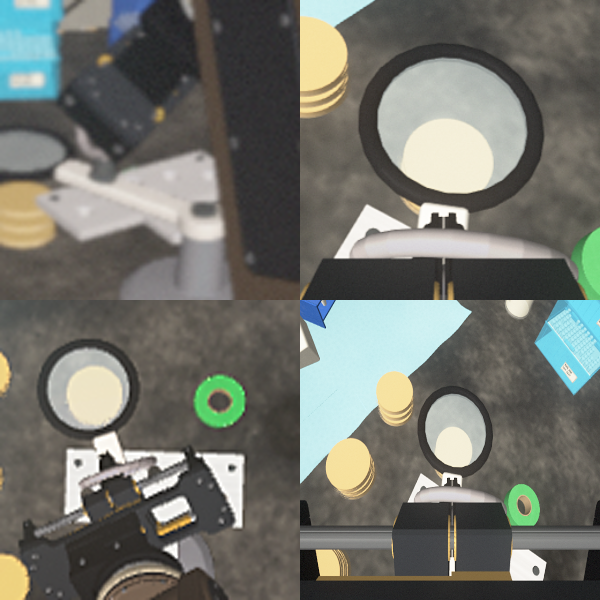

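```bash
cat > ov.py <<'E'
import sys
from h import *
k=sys.argv[1]; outs=[]
for ang,l in ((.35,0),(.35,8),(.38,0),(.38,8)):
  row=[]
  for n,c in (("wrist",(200,100,460,360)),("scene",(290,200,390,300)),("top",(290,180,400,290))):
    im=cv2.imread("pics/%s%s.png"%(n[0],k));x0,y0,x1,y1=c;s=250/(x1-x0)
    im=cv2.resize(im[y0:y1,x0:x1],(250,250),interpolation=2)
    for r,cen,z,ax in ((34,100,145+l,'r'),(50,190,84,'l')):
      pts=[]
      for t in np.linspace(0,2*np.pi,60):
        if ax=='r': P=[400+cen*np.cos(ang)-r*np.cos(t)*np.sin(ang),34+cen*np.sin(ang)+r*np.cos(t)*np.cos(ang),z+r*np.sin(t)]
        else: P=[400+cen*np.cos(ang)+r*np.cos(t),34+cen*np.sin(ang)+r*np.sin(t),z]
        u=proj(n,P);pts.append(((u-[x0,y0]+.5)*s).astype(int))
      cv2.polylines(im,[np.array(pts)],True,(0,0,255),1)
    cv2.putText(im,"%.2f %d"%(ang,l),(5,240),0,.5,(0,255,0))
    row.append(im)
  outs.append(np.hstack(row))
cv2.imwrite("pics/ov%s.png"%k,np.vstack(outs[:2]));cv2.imwrite("pics/ov%sb.png"%k,np.vstack(outs[2:]))
E
python3 ov.py 7
```

```text
(no output)
```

View pics/ov7.png

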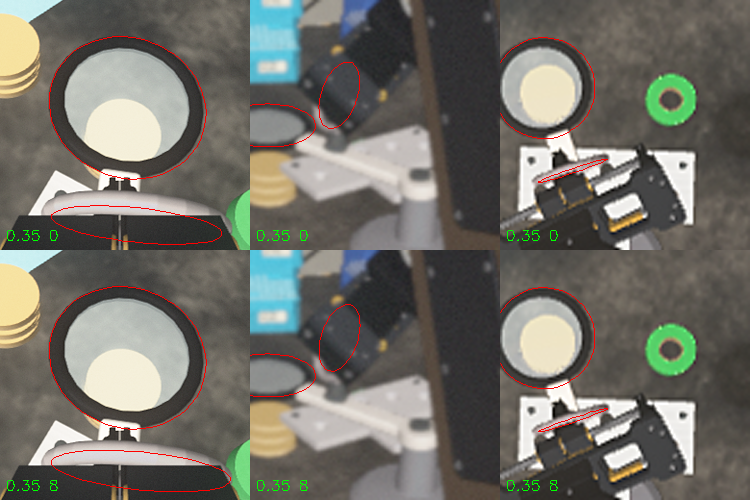

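View pics/ov7b.png

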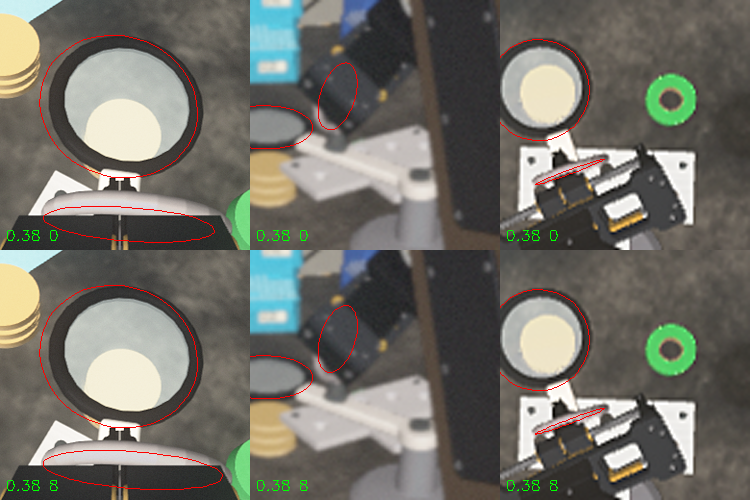

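Request:
drive_tool(commands=[{"dx": -7,"dy": -2,"dz": 9,"yaw": 0},{"dx": -7,"dy": -2,"dz": 9,"yaw": 0},{"dx": -7,"dy": -2,"dz": 9,"yaw": 0},{"dx": -7,"dy": -2,"dz": 9,"yaw": 0},{"dx": -10,"dy": -3,"dz": 13,"yaw": 0}])

```text
t: 14.57
eef_pos: [468.8, 67.3, 175.4]
tcp_rot: [2.945, -0.666, 0.579]
ft_force: [-0.8, 0.3, -0.1]
opening: 0.001
```

```bash
python3 look.py 8; python3 ov.py 8
```

```text
t 14.5667 j [-0.148  0.237  2.409  2.088  0.299 -1.108] p [468.8  67.3 175.4] F [-0.8  0.3 -0.1]
tilt 39.53908688766614 az 15.258835165563905 x az 33.164266592415075 fkerr [1.  0.2 0.3]
wrist lens_center 0.94 [582.6 101.8] ang 0.356
wrist ring_center 0.7 [490.5  71. ] ang 0.389
top lens_center 0.67 [578.2  99.5] ang 0.352
top ring_center 0.59 [556.3 -18.8] ang -0.326
```

View pics/ov8.png

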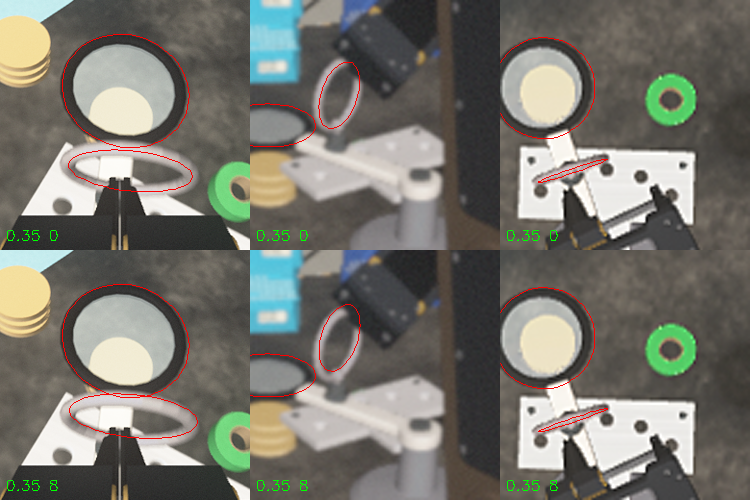

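View pics/s8.png

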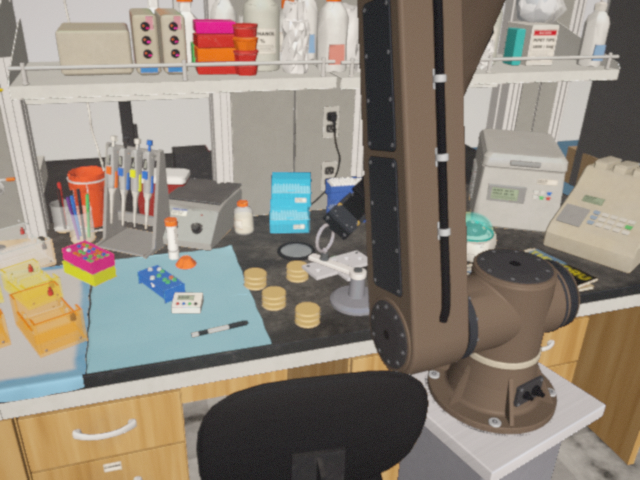

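```bash
python3 - <<'E'
from h import *
o=[]
for l in (0,4,8):
    im=cv2.imread("pics/s8.png")[205:275,300:370];s=4
    im=cv2.resize(im,None,fx=s,fy=s,interpolation=2)[:, :260]
    for r in (30,38):
        pts=[]
        for t in np.linspace(0,2*np.pi,80):
            a=.35;P=[400+100*np.cos(a)-r*np.cos(t)*np.sin(a),34+100*np.sin(a)+r*np.cos(t)*np.cos(a),145+l+r*np.sin(t)]
            pts.append(((proj("scene",P)-[300,205]+.5)*s).astype(int))
        cv2.polylines(im,[np.array(pts)],True,(0,0,255),1)
    o.append(im)
cv2.imwrite("pics/r8.png",np.hstack(o))
E
```

```text
(no output)
```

View pics/r8.png

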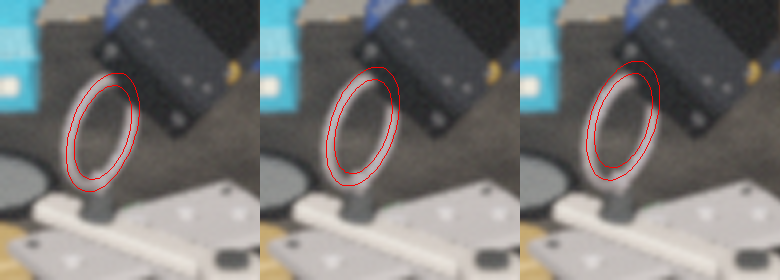

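The ring outline fits lift 0 and not 4 or 8 mm, and the lens fits 0.35 in all three views. I'll back well clear and make a last check.

Request:
drive_tool(commands=[{"dx": -10,"dy": -5,"dz": 15,"yaw": 0},{"dx": -10,"dy": -10,"dz": 20,"yaw": 0},{"dx": -5,"dy": -25,"dz": 25,"yaw": 0},{"dx": 0,"dy": -30,"dz": 25,"yaw": 0},{"dx": 0,"dy": -30,"dz": 20,"yaw": 0}])

```text
t: 15.33
eef_pos: [453.9, -0.1, 251.5]
tcp_rot: [2.949, -0.681, 0.585]
ft_force: [1.9, 1.0, 1.2]
opening: 0.006
```

Request:
drive_tool(commands=[{"dx": 0,"dy": -30,"dz": 20,"yaw": 0},{"dx": 0,"dy": -30,"dz": 10,"yaw": 0},{"dx": 0,"dy": -30,"dz": 0,"yaw": 0},{"dx": 0,"dy": 0,"dz": 0,"yaw": 0},{"dx": 0,"dy": 0,"dz": 0,"yaw": 0}])

```text
t: 15.75
eef_pos: [454.8, -92.1, 281.5]
tcp_rot: [2.947, -0.684, 0.581]
ft_force: [-0.1, 0.3, -0.5]
opening: 0.004
```

```bash
python3 look.py 9; python3 - <<'E'
from h import *
a=cv2.imread("pics/t0.png") if 0 else cv2.imread("pics/top0.png");b=cv2.imread("pics/t9.png")
cv2.imwrite("pics/f9.png",np.hstack([cv2.resize(x[170:330,160:420],(400,246),interpolation=2) for x in (a,b)]))
o=[]
for l in (0,4):
    im=cv2.imread("pics/s9.png")[205:275,300:370];s=5
    im=cv2.resize(im,None,fx=s,fy=s,interpolation=2)
    for r in (30,38):
        pts=[]
        for t in np.linspace(0,2*np.pi,80):
            q=.35;P=[400+100*np.cos(q)-r*np.cos(t)*np.sin(q),34+100*np.sin(q)+r*np.cos(t)*np.cos(q),145+l+r*np.sin(t)]
            pts.append(((proj("scene",P)-[300,205]+.5)*s).astype(int))
        cv2.polylines(im,[np.array(pts)],True,(0,0,255),1)
    o.append(im)
cv2.imwrite("pics/r9.png",np.hstack(o))
E
```

```text
t 15.75 j [-0.667  0.036  2.224  0.991  0.68  -0.344] p [454.8 -92.1 281.5] F [-0.1  0.3 -0.5]
tilt 40.479529729034475 az 15.923678733686451 x az 33.26268352535104 fkerr [1.  0.2 0.4]
wrist lens_center 0.88 [579.1 105.9] ang 0.382
wrist ring_center 0.59 [488.6  67.5] ang 0.361
top lens_center 0.84 [574.7 101.4] ang 0.368
top ring_center 0.53 [494.7  64.1] ang 0.308
```

View pics/f9.png

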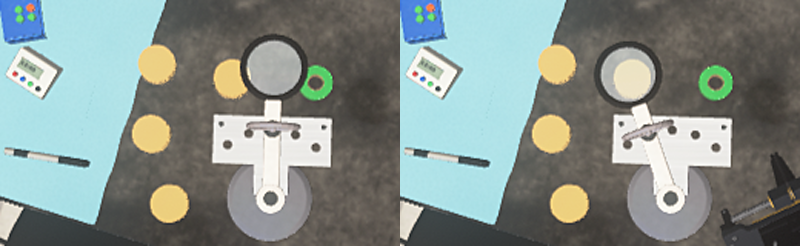

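View pics/r9.png

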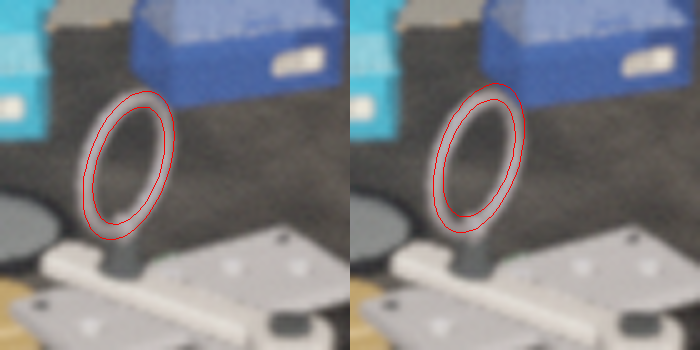

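The ring sits at lift 0 in the next hole to the left, the lens is over the dishes, and nothing else has moved.

```bash
python3 -c "
from cell import env
print(env.job_done())"
```

```text
the job is handed in; nothing more can be done
None
```

The magnifier now stands one hole to the left, over the rightmost petri stack, with the pin home as far as the pictures show. I handed the job in at about 16 s of the 48 s allowed, with the robot well clear of everything.

**How it went:**
- **Tilt:** The moves can't tilt the tool, so I built up about 39° by overreaching at the edge of the arm's reach, away from the bench. The tilt then stayed in the commanded pose.
- **Lift and swing:** I put the closed fingertips through the ring without pinching it and lifted the pin about 14 mm (8 N). I swung the arm to about 0.29 rad and let the pin down on the plate. I then pushed the arm gently on until the pin dropped in at the hole, and pulled the fingers out.

**Last checks:**
- **Pin:** The ring outline in the scene picture fits lift 0 and not 4 mm. A lift of 1–2 mm could not be told apart at that resolution. I did not push the arm to test the lock.
- **Angle:** The lens outline fits 0.35 rad in all three views after the pin dropped. The network readings at the end scattered more: 0.37–0.38 rad for the lens, 0.31–0.36 rad for the ring. I put this down to network and calibration error.
- **Other things:** The dishes, look-alikes, tape, timer and marker look unmoved between the first and last top views. I did not compare the bottle there.
- **Joint limit:** While building the tilt, joint 3 read 0.048 rad against its stated limit of 0.05. That is within the rounding of the stated limit, but I could not confirm it counts as in range.

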